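# Grade two steel forming balls on the sorting ramp

### The arm

A 6-joint arm with a two-finger parallel gripper is mounted at the origin on the work surface. World frame = base frame: x ahead of the robot, y to its left, z up, the work surface at z = 0. Lengths are in m, angles in rad, forces in N, time in s.
With the tool pointing down it reaches from about 0.225 to 0.875 m from the base axis. Payload 3.4 kg.
Tool frame: the origin (TCP) lies at the very end of the fingers, on their centre line; the grasp point (between the pads) lies 19 mm behind it; z points along the fingers, y is the direction in which the jaws open and shut (so a half turn about z gives the same grasp; the last joint's range is limited). The gripper opens to 85 mm and grips with 20 to 120 N. Pads are 22 mm wide; open, the fingers measure 114 mm over their backs; the gripper's body (76 mm by 85 mm) begins 54 mm behind the grasp point. The pads swing forward as they close: fully open they stand 13 mm farther back than shut.
Start: joints at [1.097, 0.276, 1.505, -0, 1.361, -0.121], TCP at [0.199, 0.54, 0.209] pointing down, gripper open.
Joint ranges: [-2.89, 2.89], [-0.75, 2.08], [0.22, 2.7], [-1.18, 4.32], [0.11, 2.71], [-2.7, 2.7]. Speed limits (rad/s): [2.57, 2.57, 3.14, 3.14, 3.14, 3.14].

### API

Orientations are given as a unit quaternion [w, x, y, z].
In Python, from rig import get_state, get_image, calibration, sign_off gives the robot as it stands. The module is installed in compiled form; this text tells all that it offers.
- The arm moves only by the tool drive_tool, never from a script. Its argument "targets" is one flat list of numbers, 7 for each row, row after row: the turn, a rotation vector about the tool's x, y, z in degrees, then the shift along the tool's x, y, z in mm, then the opening, from 0 (shut) to 1 (fully open). In form: [wx, wy, wz, tx, ty, tz, fingers, wx, wy, wz, tx, ty, tz, fingers, ...]. A call has 1 to 12 rows; each row shifts and turns the commanded pose from where the row before left it, along the tool's axes as they then stand; what a row does not reach is not made up. A row lasts 1/8 s, in which the tool goes at most 62.5 mm and 10.7 degrees, less where a joint would pass 70% of its speed; a pose out of reach is approached as far as the arm can. A call is refused whole if a number of a shift passes 62.5 or a number of a turn 10.7, either way. A call with a gripper value outside its range is refused whole. The fingers move at their own pace and stop on an object; "grip_force" is the grip in N (left out, the last holds). Time passes only in rows, so rows that do not move let the fingers close. It gives the time, the measured TCP pose, the force and the opening at its end, in the units of the state.
- get_state(): the state, without advancing time (a new reading comes with each control period).
- get_image(name): name is "scene" or "top" or "wrist"; returns the picture (420x560x3 uint8, red, green, blue); there is no depth.
- calibration(name): a dict with "mtx" (3x3 intrinsics, pixels), "world_to_cam" (4x4, takes a point from world to camera coordinates); the wrist camera has in their place "hand_eye" (4x4, takes a point from camera to tool coordinates, whose origin is the TCP and whose axes are the flange's). Camera axes: x right, y down, z forward; pixel columns grow to the right and rows downward; lengths in m; the calibration is good to about 2 mm. A picture is of the moment at which its call begins: read the wrist's pose just before it. calibration takes no time and is no camera call.
- sign_off(): hands the job in, once; it reports no verdict.
The state is a dict: "clock": time; "qpos": joint angles; "qd": joint speeds; "effort": joint torques, N m; "position": TCP position; "ee_rot": TCP orientation; "contact_force": force on the tool from outside, world axes, zero at the start; "moment": the same for the moment, N m; "width": finger opening in m.
Only numpy, scipy, OpenCV 4.12 (cv2) and the standard library are available. Lean on these libraries where they do the work, as an engineer would, in place of code of your own. Each camera call takes 0.05 s, during which the arm holds its last target.

### The job

Pick up the blue-handled scoop with the two steel balls in it and tip the balls into the hopper at the high end of the green grading ramp, so that they roll down and the small one drops into the yellow-floored slot and the large one into the red-floored slot. Then set the empty scoop back down upright on the bench.

Things in the scene. Friction and masses are not known exactly. Their poses are not given: they have to be found in the camera images.
- scoop: Loose dark steel scoop with blue handle, 0.22 kg (not its twin with orange handle and brass balls). Origin on the bench under its middle; z up, mouth to -x, handle at +x. Chute 34 mm wide inside, 40 outside, walls 25 mm, closed at the back (x = 28 mm), floor rising 0.29 rad to the open mouth, so balls stay in while level. Tipped mouth down they roll out past 0.29 rad; 0.75 empties it. Foot x -20 to 60 mm.
- scoop_handle (a point): Grasp point on the scoop's blue handle, at x = 46 mm, 68 mm above the scoop's underside; axes as the scoop's. The handle is an upright block 28 mm along x, 16 mm along y, its top 22 mm above this point, free of everything else from 25 mm below it; pinch it across y.
- scoop_lip (a point): Middle of the lip at the scoop's mouth, over which the balls roll: x = -55 mm, 33 mm above the scoop's underside; axes as the scoop's.
- sorter: Fixed green grading ramp, base 290 x 110 mm. Origin: middle of its underside, on the bench; z up; the track falls 0.2 rad from +x (hopper) to -x, 36 mm wide. Small slot x -60 to 12 mm, 23 mm wide between ledges 65 to 80 mm high, yellow floor 38 mm below; the large ball rolls over it on the ledges. Large slot x -132 to -64 mm, 36 mm wide, red floor 38 mm below the track, end stop 80 mm high.
- sorter_hopper (a point): Middle of the hopper's rim plane at the ramp's high end: sorter x = 100 mm, 140 mm above the bench; axes as the sorter's. Open top, inside x -15 to +36 mm from here at 80 mm wide, then narrowing to 36 mm wide at x = -65 mm; floor about 42 mm below. Pours well with the scoop's lip 15 to 30 mm above this point, within 15 mm, mouth facing the sorter's -x.
- ball_small: Small steel ball, 18 mm diameter, 24 g. Origin at its centre. Starts in the blue scoop, in front of the large ball.
- ball_large: Large steel ball, 30 mm diameter, about 110 g. Origin at its centre. Starts in the blue scoop, against its back wall.
Mind the look-alikes: they are no part of the job. What is shaped like the scoop but turquoise is not meant.

How it is judged:
By the outcome, as a careful person would: the job done as asked, in the order asked, and still so for the second after the job is handed in, with the robot touching nothing.
It also fails if it takes over 67 s, if anything falls off the work surface, if the arm or the gripper's body presses on something with over 40 N, if the wrist force passes 120 N, or if a joint passes its speed limit or range.

## Working session

There is one attempt and no reset: what is moved stays moved. The work goes in short steps, Python scripts to look and compute and a tool call to move; the robot and the scene stay as the last step left them, time stands still between calls to the robot, and variables do not carry over. Pictures are saved under pics/ and viewed, and the job is handed in when it is done.

Besides the shell and the picture viewer there is one more tool, called after "Call:" in YAML: its name, and indented under it one key for each argument. drive_tool: Moves the arm, as the interface text tells. Its arguments: {"type":"object","properties":{"targets":{"type":"array"},"grip_force":{"type":"number"}},"required":["targets"]}

```bash
mkdir -p pics; python3 - <<'E'
from rig import *
import cv2
s=get_state();print(s)
for n in("scene","top","wrist"):
    c=calibration(n);print(n,c)
    cv2.imwrite(f"pics/{n}0.png",get_image(n)[:,:,::-1])
E
```

```text
{'clock': 0.0, 'qpos': array([ 1.09697972e+00,  2.76594860e-01,  1.50613945e+00, -8.92790035e-06,
        1.36069585e+00, -1.20980011e-01]), 'qd': array([ 1.43729632e-04,  3.41502136e-04, -5.38806956e-04,  5.64475971e-05,
       -2.58856233e-03, -2.16810421e-04]), 'effort': array([-1.29291358e-03, -4.16782057e+01, -2.45804733e+01, -2.54644619e-04,
        1.10274649e-02, -2.38578275e-05]), 'position': array([0.19843228, 0.53906632, 0.20803731]), 'ee_rot': array([-2.65051987e-04,  1.75503601e-01,  9.84478360e-01, -8.79699770e-04]), 'contact_force': array([ 0.04301511, -0.15071485,  0.00635604]), 'moment': array([0.00869652, 0.04033503, 0.0424555 ]), 'width': 0.08550632761513452}
scene {'mtx': array([[522.71165823,   0.        , 271.6889943 ],
       [  0.        , 522.71165823, 208.99048234],
       [  0.        ,   0.        ,   1.        ]]), 'world_to_cam': array([[ 0.11744587,  0.99305246, -0.00729921, -0.04700833],
       [ 0.82158639, -0.10129061, -0.56101338, -0.35698725],
       [-0.55785506,  0.05989178, -0.82777455,  1.5523909 ],
       [ 0.        ,  0.        ,  0.        
[... 269 characters left out ...]
[-0.99339851,  0.02771645, -0.11131574,  0.52778908],
       [ 0.11109786, -0.00928556, -0.99376609,  0.82057954],
       [ 0.        ,  0.        ,  0.        ,  1.        ]])}
wrist {'mtx': array([[335.99210931,   0.        , 278.94402193],
       [  0.        , 335.99210931, 205.44162117],
       [  0.        ,   0.        ,   1.        ]]), 'hand_eye': array([[-8.51302962e-04, -9.58801216e-01, -2.84076582e-01,
         7.15037621e-02],
       [ 9.99999445e-01, -6.40020562e-04, -8.36570180e-04,
        -2.23945553e-04],
       [ 6.20289652e-04, -2.84077136e-01,  9.58801229e-01,
        -1.64811646e-01],
       [ 0.00000000e+00,  0.00000000e+00,  0.00000000e+00,
         1.00000000e+00]])}
```

View pics/scene0.png

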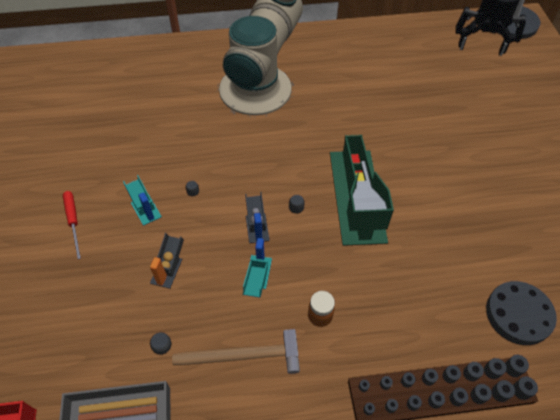

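View pics/top0.png

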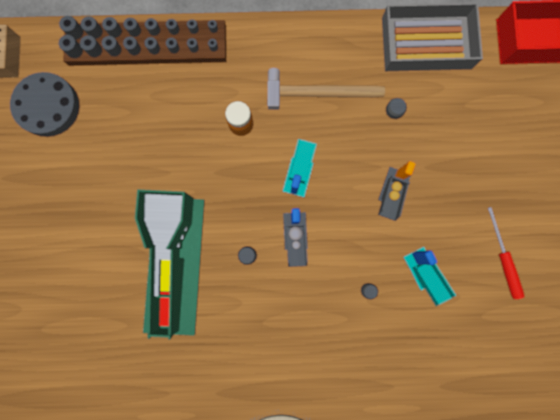

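View pics/wrist0.png

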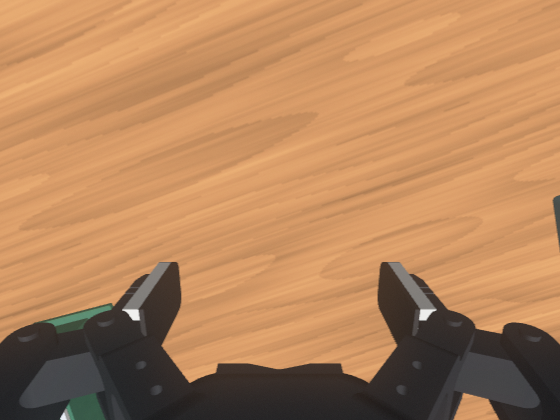

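The candidates in the top picture are:
- Dark scoop with blue handle, body (296,238), handle (296,215), grey balls (296,233) and (296,245).
- Dark scoop with orange handle and brass balls, (394,193).
- Turquoise scoops at (300,167) and (430,275).

The first one fits: dark steel, blue handle, steel balls. I'll confirm it in a crop.

```bash
cat > h.py <<'E'
from rig import *
import cv2, numpy as np
from scipy.spatial.transform import Rotation as R
def cast(n,uv,z):
    c=calibration(n);T=c["world_to_cam"];d=T[:3,:3].T@np.linalg.solve(c["mtx"],[uv[0],uv[1],1.]);o=-T[:3,:3].T@T[:3,3]
    return o+d*(z-o[2])/d[2]
def proj(n,p):
    c=calibration(n);q=c["mtx"]@(c["world_to_cam"][:3,:3]@p+c["world_to_cam"][:3,3]);return q[:2]/q[2]
def tri(uv1,uv2):
    P=[calibration(n)["mtx"]@calibration(n)["world_to_cam"][:3] for n in("scene","top")]
    X=cv2.triangulatePoints(P[0],P[1],np.array(uv1,float).reshape(2,1),np.array(uv2,float).reshape(2,1)).ravel();return X[:3]/X[3]
def toolR():
    q=get_state()["ee_rot"];return R.from_quat([q[1],q[2],q[3],q[0]])
E
python3 - <<'E'
import cv2,numpy as np
a=cv2.imread("pics/top0.png");b=cv2.imread("pics/scene0.png")
f=lambda i,x,y,w,h:cv2.resize(i[y:y+h,x:x+w],(400,400*h//w),interpolation=cv2.INTER_CUBIC)
x=f(a,256,170,80,110);y=f(b,215,180,80,110)
cv2.imwrite("pics/c1.png",np.hstack([x,y]))
x=f(a,125,180,90,165);y=f(b,320,125,90,130)
cv2.imwrite("pics/c2.png",np.hstack([x[:577],cv2.copyMakeBorder(y,0,0,0,0,0)[:577]]) if y.shape[0]>=577 else np.hstack([x[:600],cv2.copyMakeBorder(y,0,600-y.shape[0],0,0,0)]))
E
```

```text
(no output)
```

View pics/c1.png

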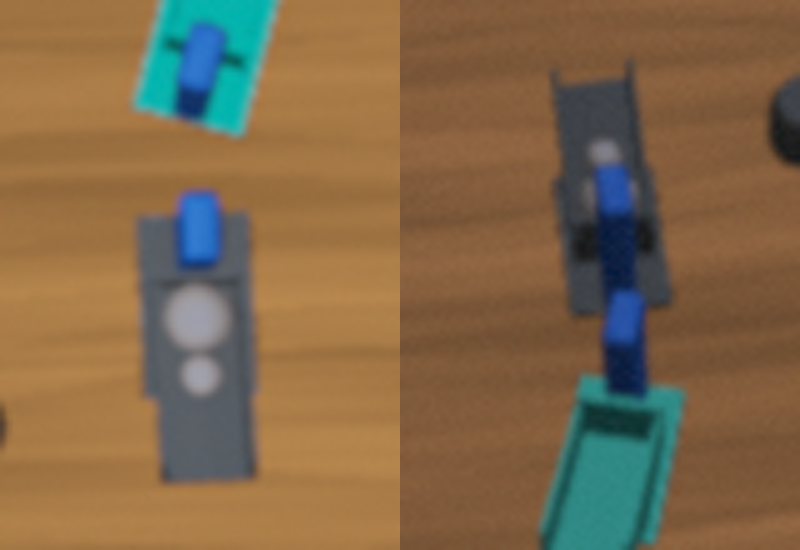

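View pics/c2.png

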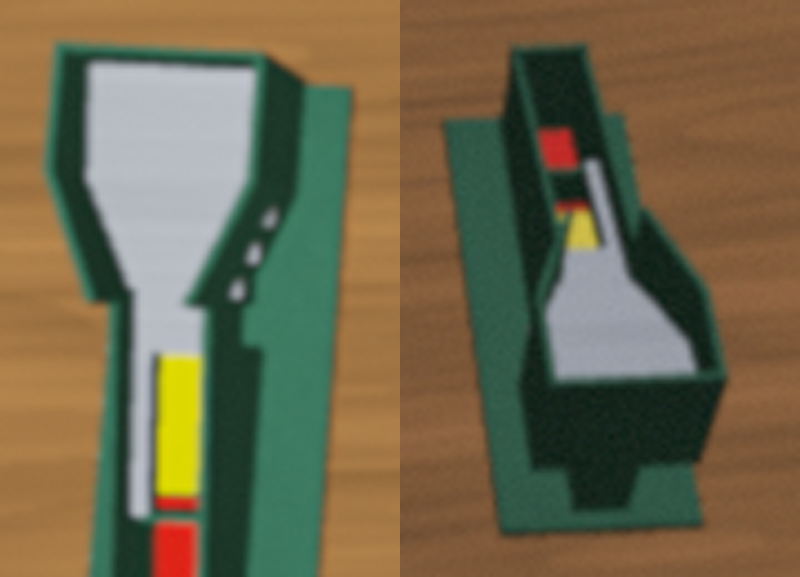

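The crop shows it: blue handle, dark chute, and two steel balls with the small one in front. The mouth points down in the top picture (world -x), and the hopper is at the upper end of the ramp. Now measuring.

```bash
python3 - <<'E'
from h import *
t=lambda x,y:(256+(x-.0)/5-.4,170+y/5-.4)
s=lambda x,y:(215+(x-400)/5-.4,180+y/5-.4)
np.set_printoptions(precision=4,suppress=True)
a=cv2.imread("pics/top0.png");h=cv2.cvtColor(a,cv2.COLOR_BGR2HSV)
m=cv2.inRange(h,(100,140,60),(130,255,255))
for c in cv2.findContours(m,0,2)[0]:
    if cv2.contourArea(c)>20:print("top",cv2.boundingRect(c),[cv2.inRange(h,(100,140,l),(130,255,255))[205:230,290:303].sum()//255 for l in(60,150,200)])
print(h[206:226,296])
b=cv2.imread("pics/scene0.png");hb=cv2.cvtColor(b,cv2.COLOR_BGR2HSV)
m=cv2.inRange(hb,(100,140,40),(130,255,255))
for c in cv2.findContours(m,0,2)[0]:
    if cv2.contourArea(c)>20:print("scene",cv2.boundingRect(c))
print(hb[208:245,257].T[2])
print("lip tri",tri(s(594,80),t(209,478)))
print("lipcast",cast("top",t(209,478),.033), cast("top",t(163,480),.033),cast("top",t(255,477),.033))
print("lip scene",cast("scene",s(594,83),.033))
for z in(0,.005,.01):
  print("foot",z,cast("top",t(137,217),z),cast("top",t(247,213),z),cast("scene",s(572,315),z),cast("scene",s(668,300),z))
print("L",cast("top",t(145,395),0.005),cast("top",t(257,395),0.005))
print("ball",cast("top",t(198,317),.03),cast("top",t(201,376),.03))
print("handle top",cast("top",t(200,220),.09),cast("scene",s(613,190),.09))
E
```

```text
top (413, 251, 23, 14) [np.uint64(117), np.uint64(97), np.uint64(42)]
top (291, 209, 9, 15) [np.uint64(117), np.uint64(97), np.uint64(42)]
top (291, 175, 10, 19) [np.uint64(117), np.uint64(97), np.uint64(42)]
[[ 15 148 150]
 [  5  83 138]
 [121  93 146]
 [108 188 187]
 [106 202 203]
 [106 198 205]
 [106 196 204]
 [106 195 204]
 [106 196 204]
 [106 196 204]
 [106 199 204]
 [106 198 204]
 [106 200 204]
 [106 197 203]
 [106 205 197]
 [107 212 177]
 [108 211 132]
 [110 143 100]
 [109  72  99]
 [108  35  94]]
scene (254, 213, 10, 46)
scene (139, 193, 15, 27)
[104 122 128 122 123 145 164 167 165 163 162 164 164 151 122  89  69  65
  65  63  62  65  64  63  63  65  62  64  62  70  95 116 126 137 146 153
 158]
lip tri [ 0.4117 -0.0465  0.034 ]
lipcast [ 0.4117 -0.0463  0.033 ] [ 0.4114 -0.0272  0.033 ] [ 0.4116 -0.0654  0.033 ]
lip scene [ 0.4128 -0.0468  0.033 ]
foot 0 [ 0.5251 -0.0198  0.    ] [ 0.5255 -0.068   0.    ] [ 0.5242 -0.0696  0.    ] [ 0.5215 -0.0228  0.    ]
foot 0.005 [ 0.5245 -0.0197  0.005 ] [ 0.525  -0.0677  0.005 ] [ 0.5272 -0.0696  0.005 ] [ 0.5245 -0.0231  0.005 ]
foot 0.01 [ 0.524  -0.0197  0.01  ] [ 0.5244 -0.0674  0.01  ] [ 0.5301 -0.0697  0.01  ] [ 0.5274 -0.0234  0.01  ]
L [ 0.4473 -0.021   0.005 ] [ 0.4459 -0.0693  0.005 ]
ball [ 0.4789 -0.044   0.03  ] [ 0.4541 -0.0445  0.03  ]
handle top [ 0.5137 -0.0438  0.09  ] [ 0.5141 -0.046   0.09  ]
```

```bash
python3 - <<'E'
from h import *
np.set_printoptions(precision=4,suppress=True)
t=lambda x,y:(125+x/4.444-.4,180+y/4.444-.4)
s=lambda x,y:(320+(x-400)/4.444-.4,125+y/4.444-.4)
print("rim far L/R top",cast("top",t(57,43),.14),cast("top",t(265,55),.14))
print("rim scene",cast("scene",s(725,378),.14),cast("scene",s(549,382),.14))
print("tri",tri(s(725,378),t(57,43)),tri(s(549,382),t(265,55)))
for z in(0,.006):print("base scene",*[cast("scene",s(*p),z) for p in[(500,533),(702,523),(444,122),(628,118)]],"top",cast("top",t(352,88),z))
# yellow/red mask
a=cv2.imread("pics/top0.png");h=cv2.cvtColor(a,cv2.COLOR_BGR2HSV)
for nm,m in(("y",cv2.inRange(h,(25,150,120),(35,255,255))),("r",cv2.inRange(h,(0,180,120),(6,255,255)))):
    m[:,250:]=0
    for c in cv2.findContours(m,0,2)[0]:
        if cv2.contourArea(c)>20:
            x,y,w,hh=cv2.boundingRect(c);print(nm,(x,y,w,hh),cast("top",(x+w/2-.5,y-.5),.03),cast("top",(x+w/2-.5,y+hh-.5),.03))
x=cv2.resize(a[185:345,120:215],(474,800))[:600];cv2.imwrite("pics/c3.png",cv2.resize(a[185:345,120:215],(356,600),interpolation=cv2.INTER_NEAREST))
E
```

```text
rim far L/R top [0.5619 0.249  0.14  ] [0.5545 0.1627 0.14  ]
rim scene [0.5623 0.2471 0.14  ] [0.5541 0.1612 0.14  ]
tri [0.5619 0.248  0.1396] [0.5544 0.1617 0.1405]
base scene [0.5567 0.1512 0.    ] [0.5638 0.2605 0.    ] [0.2685 0.173  0.    ] [0.2792 0.2845 0.    ] top [0.56   0.1532 0.    ]
base scene [0.5601 0.1499 0.006 ] [0.5671 0.2586 0.006 ] [0.2735 0.1715 0.006 ] [0.2841 0.2825 0.006 ] top [0.5591 0.1521 0.006 ]
y (160, 261, 10, 30) [0.4293 0.2302 0.03  ] [0.3677 0.2299 0.03  ]
r (159, 298, 10, 28) [0.3536 0.2319 0.03  ] [0.2972 0.2317 0.03  ]
```

View pics/c3.png

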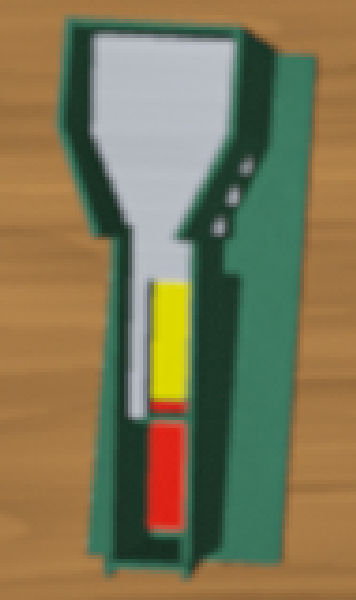

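Call:
drive_tool:
  targets: [0,0,0,-41.4,-36.6,0,1,0,0,0,-41.4,-36.6,0,1,0,0,0,-41.4,-36.6,0,1,0,0,0,-41.4,-36.6,0,1,0,0,0,-41.4,-36.6,0,1,0,0,0,-41.4,-36.6,0,1,0,0,0,-41.4,-36.6,0,1,0,0,0,-41.4,-36.6,0,1,0,0,0,-41.4,-36.6,0,1,0,0,0,-41.4,-36.6,0,1,0,0,0,-41.4,-36.6,0,1,0,0,0,-41.4,-36.6,0,1]

```text
clock: 1.65
position: [0.5136, -0.0459, 0.2087]
ee_rot: [-0.0, 0.176, 0.984, 0.0]
contact_force: [0.9, -0.3, 0.1]
width: 0.0853
```

Call:
drive_tool:
  targets: [0,0,-7,0,0,0,1,0,0,-7,0,0,0,1,0,0,-7.2,0,0,0,1,0,0,0,0,0,0,1]

```text
clock: 2.15
position: [0.5129, -0.0442, 0.2086]
ee_rot: [-0.0, -0.008, 1.0, 0.0]
contact_force: [-0.8, -0.0, 0.1]
width: 0.0856
```

```bash
cat > go.py <<'E'
from h import *
import sys
def st():
    s=get_state();r=toolR().as_matrix();np.set_printoptions(precision=4,suppress=True)
    print(s["clock"],s["position"],"x",r[:,0],"y",r[:,1],"z",r[:,2],"F",s["contact_force"],"w",s["width"]);return s,r
E
python3 - <<'E'
from go import *
s,r=st()
im=get_image("wrist");cv2.imwrite("pics/w1.png",im[:,:,::-1])
c=calibration("wrist");H=c["hand_eye"]
def pw(p):
    q=np.linalg.inv(H)@np.append(r.T@(np.array(p)-s["position"]),1);q=c["mtx"]@q[:3];return q[:2]/q[2]
print("handle pred",pw([.512,-.045,.09]),"lip",pw([.4115,-.0465,.033]))
E
```

```text
2.15 [ 0.5129 -0.0442  0.2086] x [-0.9999 -0.0156  0.0006] y [-0.0156  0.9999  0.0002] z [-0.0006  0.0002 -1.    ] F [-0.7691 -0.0196  0.1397] w 0.08564016595962518
handle pred [278.8784 190.9555] lip [278.8972  73.253 ]
```

View pics/w1.png

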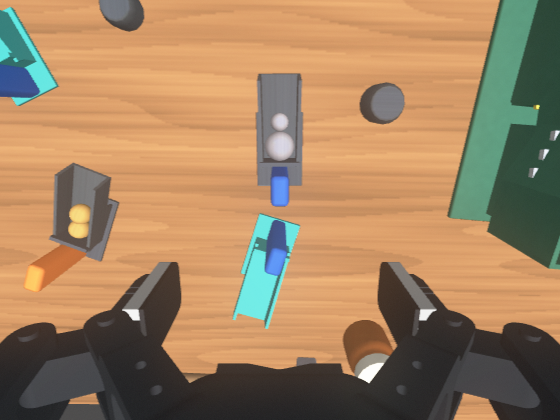

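The wrist picture shows the blue handle's top at (280,192) and the lip at (279,74). I predicted (279,191) and (279,73), so they agree. Descending.

Call:
drive_tool:
  targets: [0,0,0,1,-0.5,40,1,0,0,0,0,0,40,1,0,0,0,0,0,40,1,0,0,0,0,0,25,1,0,0,0,0,0,14.5,1,0,0,0,0,0,0,1]

```text
clock: 2.95
position: [0.5117, -0.0445, 0.0488]
ee_rot: [-0.001, -0.008, 1.0, 0.0]
contact_force: [0.5, 1.0, -0.4]
width: 0.0852
```

Call:
drive_tool:
  targets: [0,0,0,0,0,0,0.3,0,0,0,0,0,0,0.3,0,0,0,0,0,0,0,0,0,0,0,0,0,0,0,0,0,0,0,0,0,0,0,0,0,0,0,0,0,0,0,0,0,0,0]
  grip_force: 80

```text
clock: 3.82
position: [0.5125, -0.0444, 0.05]
ee_rot: [0.001, -0.008, 1.0, 0.0]
contact_force: [-0.3, 2.3, 5.8]
width: 0.014
```

```bash
python3 - <<'E'
from go import *
st()
im=get_image("wrist");cv2.imwrite("pics/w2.png",im[:,:,::-1])
E
```

```text
3.825 [ 0.5125 -0.0444  0.05  ] x [-0.9999 -0.0168 -0.001 ] y [-0.0168  0.9999  0.0004] z [ 0.001   0.0004 -1.    ] F [-0.3098  2.3436  5.7753] w 0.014019254686665731
```

View pics/w2.png

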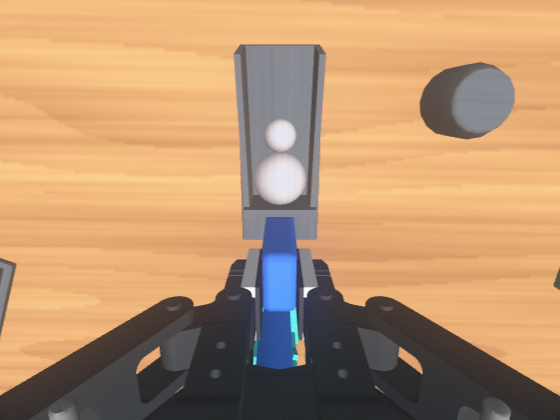

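Call:
drive_tool:
  targets: [0,0,0,0,0,-8,0,0,0,0,0,0,-16,0,0,0,0,0,0,-24,0,0,0,0,0,0,-28,0,0,0,0,0,0,-28,0,0,0,0,0,0,-28,0,0,0,0,0,0,-20,0,0,0,0,0,0,-12,0,0,0,0,0,0,-6,0,0,0,0,0,0,0,0]

```text
clock: 5.12
position: [0.5119, -0.0447, 0.219]
ee_rot: [-0.0, -0.009, 1.0, 0.0]
contact_force: [0.3, -0.2, -2.9]
width: 0.0144
```

```bash
python3 - <<'E'
from go import *
st()
im=get_image("wrist");cv2.imwrite("pics/w3.png",im[:,:,::-1])
im=get_image("scene");cv2.imwrite("pics/s3.png",im[:,:,::-1])
E
```

```text
5.125 [ 0.5119 -0.0447  0.219 ] x [-0.9999 -0.0172  0.0006] y [-0.0172  0.9999  0.0001] z [-0.0006  0.0001 -1.    ] F [ 0.3125 -0.2301 -2.9422] w 0.014406097838871522
```

View pics/w3.png

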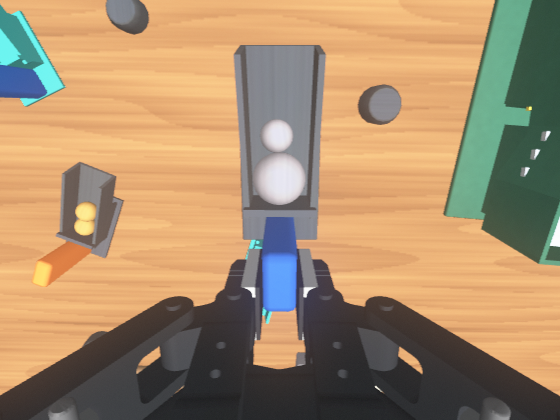

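Call:
drive_tool:
  targets: [0,0,0,-3.3,6.9,0,0,0,0,0,-6.7,13.8,0,0,0,0,0,-10,20.7,0,0,0,0,0,-13.4,27.6,0,0,0,0,0,-16.7,34.6,0,0,0,0,0,-16.7,34.6,0,0,0,0,0,-16.7,34.6,0,0,0,0,0,-13.4,27.6,0,0,0,0,0,-10,20.7,0,0,0,0,0,-6.7,13.8,0,0,0,0,0,-3.3,6.9,0,0,0,0,0,0,0,0,0]

```text
clock: 6.72
position: [0.6248, 0.1989, 0.2193]
ee_rot: [-0.0, -0.009, 1.0, -0.0]
contact_force: [0.1, -0.9, -2.8]
width: 0.0141
```

Call:
drive_tool:
  targets: [0,0,1,0,0,0,0,0,0,1.8,0,0,0,0,0,0,1.9,0,0,0,0,0,0,1,0,0,0,0,0,0,0,0,0,0,0]

```text
clock: 7.35
position: [0.6248, 0.199, 0.2195]
ee_rot: [0.0, 0.041, 0.999, 0.0]
contact_force: [0.5, -0.2, -3.0]
width: 0.0142
```

```bash
python3 - <<'E'
from go import *
st()
a=[]
for n in("top","scene","wrist"):
    im=get_image(n);cv2.imwrite(f"pics/{n}4.png",im[:,:,::-1]);a.append(im[:,:,::-1])
a=[cv2.resize(a[0][150:350,80:280],(400,400)),cv2.resize(a[1][80:280,260:460],(400,400))]
cv2.imwrite("pics/c4.png",np.hstack(a))
E
```

```text
7.35 [0.6248 0.199  0.2195] x [-0.9966  0.0825 -0.    ] y [0.0825 0.9966 0.0001] z [ 0.0001  0.0001 -1.    ] F [ 0.5347 -0.226  -3.0182] w 0.01415846983264058
```

View pics/c4.png

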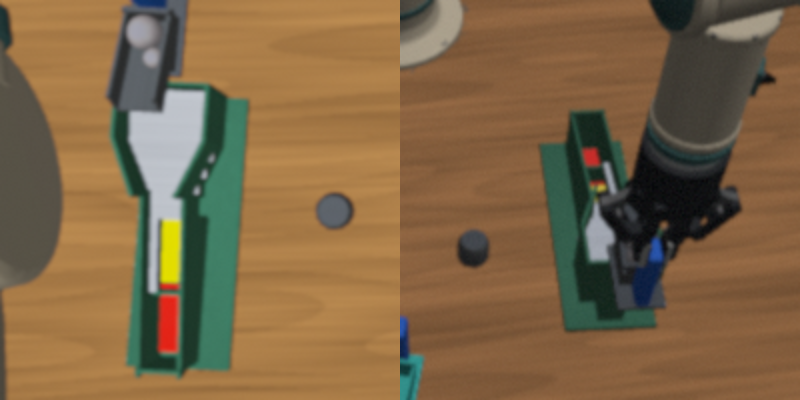

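View pics/wrist4.png

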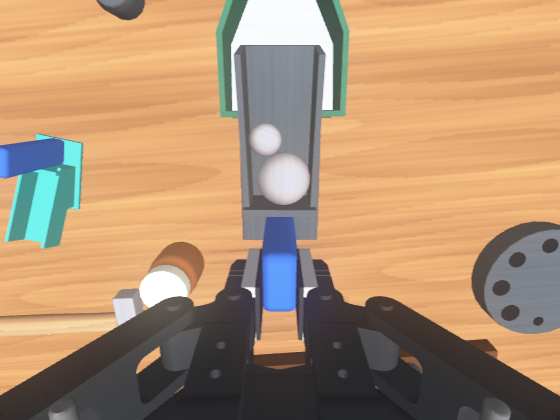

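Call:
drive_tool:
  targets: [0,-3,0,1,0,-5.3,0,0,-4,0,1.4,0,-7,0,0,-4,0,1.4,0,-7,0,0,0,0,0,0,0,0,0,0,0,0,0,0,0]

```text
clock: 8.12
position: [0.6201, 0.1995, 0.2383]
ee_rot: [0.095, 0.041, 0.995, -0.004]
contact_force: [1.2, 0.3, -3.7]
width: 0.014
```

```bash
python3 - <<'E'
from go import *
s,r=st()
print("lip",s["position"]+r@[.101,0,.017])
a=.192
R0=np.array([[-.9966,.0825,0],[.0825,.9966,0],[0,0,-1.]]);p0=np.array([.6248,.199,.2195])
for conv in(0,1):
    Rm=R0.copy();p=p0.copy()
    for th,x,z in((-3,1,-5.3),(-4,1.4,-7),(-4,1.4,-7)):
        Rn=Rm@R.from_rotvec([0,np.radians(th),0]).as_matrix()
        p=p+(Rn if conv else Rm)@np.array([x,0,z])/1e3;Rm=Rn
    print(conv,p)
# wrist rim check from previous image
H=calibration("wrist")["hand_eye"];K=calibration("wrist")["mtx"]
for uv in((217,115),(346,115)):
    d=R0@H[:3,:3]@np.linalg.solve(K,[*uv,1]);o=p0+R0@H[:3,3];print(o+d*(.14-o[2])/d[2])
E
```

```text
8.125 [0.6201 0.1995 0.2383] x [-0.9784  0.0806 -0.1902] y [0.0821 0.9966 0.0001] z [ 0.1896 -0.0155 -0.9817] F [ 1.1933  0.3256 -3.6742] w 0.013994156053257118
lip [0.5245 0.2074 0.2024]
0 [0.6198 0.1994 0.2385]
1 [0.6186 0.1995 0.2381]
[0.5558 0.1605 0.14  ]
[0.5633 0.2507 0.14  ]
```

Call:
drive_tool:
  targets: [0,0,0,1,1,5,0,0,0,0,2,0,10,0,0,0,0,1,0,6.5,0,0,0,0,0,0,0,0]

```text
clock: 8.62
position: [0.6196, 0.2003, 0.215]
ee_rot: [0.095, 0.041, 0.995, -0.004]
contact_force: [-0.4, -0.1, -3.0]
width: 0.0143
```

Call:
drive_tool:
  targets: [0,-7,0,3.6,0,-8.3,0,0,-7,0,4,0,-8.4,0,0,-7,0,4.5,0,-8.6,0,0,-7,0,4.9,0,-8.8,0,0,-7,0,2.8,0,-12.2,0,0,0,0,0,0,0,0,0,0,0,0,0,0,0,0,0,0,0,0,0,0,0,0,0,0,0,0,0]

```text
clock: 9.75
position: [0.5855, 0.2018, 0.2486]
ee_rot: [0.383, 0.04, 0.923, -0.018]
contact_force: [-0.1, -0.0, -1.5]
width: 0.014
```

```bash
python3 - <<'E'
from go import *
s,r=st();print("lip",s["position"]+r@[.101,0,.017],s["qpos"])
a=[]
for n in("top","scene","wrist"):
    im=get_image(n)[:,:,::-1];cv2.imwrite(f"pics/{n}5.png",im);a.append(im)
a=[cv2.resize(a[0][170:350,100:240],(311,400)),cv2.resize(a[2],(489,367))]
a[1]=cv2.copyMakeBorder(a[1],0,33,0,0,0)
cv2.imwrite("pics/c5.png",np.hstack(a))
E
```

```text
9.75 [0.5855 0.2018 0.2486] x [-0.7038  0.0602 -0.7078] y [ 0.0873  0.9962 -0.0021] z [ 0.705  -0.0633 -0.7064] F [-0.0787 -0.0416 -1.4743] w 0.013958132858675984
lip [0.5264 0.2068 0.1651] [ 0.4456  0.0494  1.9893 -0.7923  0.5316 -0.4589]
```

View pics/c5.png

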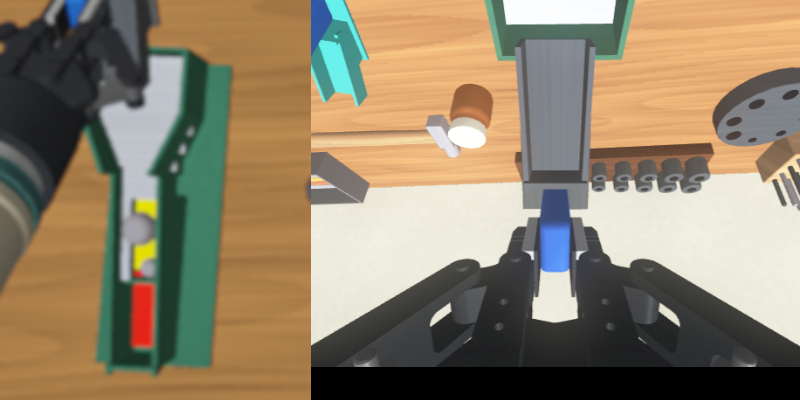

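Call:
drive_tool:
  targets: [0,0,0,-10,0,-10,0,0,0,0,-14,0,-14,0,0,0,0,-14,0,-14,0,0,9,0,0,0,0,0,0,9,0,0,0,0,0,0,9,0,0,0,0,0,0,9,0,0,0,0,0,0,9,0,0,0,0,0,0,0,0,0,0,0,0]

```text
clock: 11.02
position: [0.5877, 0.2011, 0.2996]
ee_rot: [0.0, 0.044, 0.999, -0.002]
contact_force: [-0.1, 0.6, -2.2]
width: 0.0139
```

```bash
python3 - <<'E'
from go import *
s,r=st()
a=[]
for n in("top","scene","wrist"):
    im=get_image(n)[:,:,::-1];cv2.imwrite(f"pics/{n}6.png",im);a.append(im)
a=[cv2.resize(a[0][170:350,100:240],(311,400)),cv2.resize(a[2],(489,367))]
a[1]=cv2.copyMakeBorder(a[1],0,33,0,0,0)
cv2.imwrite("pics/c6.png",np.hstack(a))
E
```

```text
11.025 [0.5877 0.2011 0.2996] x [-0.9961  0.0884 -0.0002] y [ 0.0884  0.9961 -0.0038] z [-0.0001 -0.0038 -1.    ] F [-0.0787  0.6447 -2.1917] w 0.013869433228387344
```

View pics/c6.png

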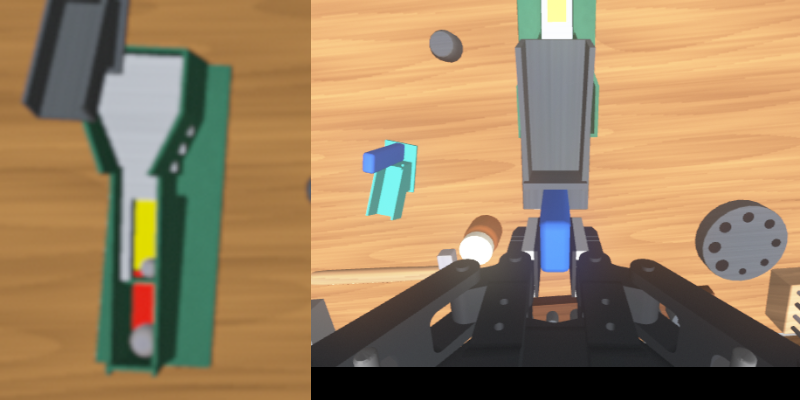

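Both balls have settled in the crop: the small one at the lower end of the yellow slot (148,268), the large one on red against the end stop (143,340). The scoop is empty. Now taking it back to the bench.

Call:
drive_tool:
  targets: [0,0,0,2.5,-10.5,0,0,0,0,0,5.5,-23,0,0,0,0,0,5.5,-23,0,0,0,0,0,5.5,-23,0,0,0,0,0,5.5,-23,0,0,0,0,0,5.5,-23,0,0,0,0,0,5.5,-23,0,0,0,0,0,5.5,-23,0,0,0,0,0,5.5,-23,0,0,0,0,0,5.5,-23,0,0,0,0,0,5.5,-23,0,0,0,0,0,3,-12,0,0]

```text
clock: 12.68
position: [0.5012, -0.0461, 0.3027]
ee_rot: [0.0, 0.044, 0.999, -0.002]
contact_force: [-0.5, 0.4, -1.8]
width: 0.0141
```

Call:
drive_tool:
  targets: [-0.2,0,0,0,0,20,0,0,0,0,0,0,40,0,0,0,0,0,0,50,0,0,0,0,0,0,50,0,0,0,0,0,0,40,0,0,0,0,0,0,25,0,0,0,0,0,0,12,0,0,0,0,0,0,0,0]

```text
clock: 13.68
position: [0.5022, -0.0443, 0.0653]
ee_rot: [0.0, 0.043, 0.999, 0.001]
contact_force: [-0.9, 0.6, -1.9]
width: 0.014
```

```bash
python3 - <<'E'
from go import *
s,r=st()
im=get_image("top")[:,:,::-1];cv2.imwrite("pics/top7.png",im)
im=get_image("wrist")[:,:,::-1];cv2.imwrite("pics/w7.png",im)
E
```

```text
13.675 [ 0.5022 -0.0443  0.0653] x [-0.9963  0.0864  0.    ] y [0.0864 0.9963 0.001 ] z [ 0.0001  0.001  -1.    ] F [-0.9436  0.6168 -1.9051] w 0.014044724826707414
```

View pics/w7.png

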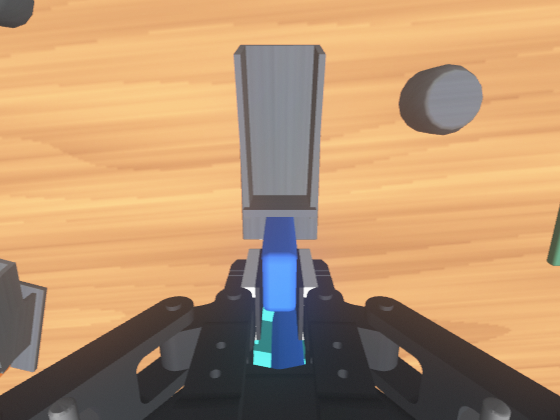

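Call:
drive_tool:
  targets: [0,0,0,0,0,7,0,0,0,0,0,0,5,0,0,0,0,0,0,2,0,0,0,0,0,0,0,0]

```text
clock: 14.28
position: [0.5023, -0.0441, 0.0513]
ee_rot: [0.0, 0.043, 0.999, 0.0]
contact_force: [-0.1, 0.4, -2.2]
width: 0.0142
```

Call:
drive_tool:
  targets: [0,0,0,0,0,1,0,0,0,0,0,0,0,0]

```text
clock: 14.52
position: [0.5024, -0.0442, 0.0505]
ee_rot: [0.0, 0.043, 0.999, 0.0]
contact_force: [0.1, -0.4, -2.6]
width: 0.0138
```

Call:
drive_tool:
  targets: [0,0,0,0,0,0.8,0,0,0,0,0,0,0,0]

```text
clock: 14.78
position: [0.5027, -0.0442, 0.0501]
ee_rot: [0.001, 0.043, 0.999, 0.0]
contact_force: [-1.1, 0.8, 1.5]
width: 0.0142
```

Call:
drive_tool:
  targets: [0,0,0,0,0,0.8,0,0,0,0,0,0,0,0]

```text
clock: 15.02
position: [0.5028, -0.0441, 0.05]
ee_rot: [0.001, 0.043, 0.999, 0.0]
contact_force: [-2.2, 0.4, 7.8]
width: 0.0141
```

The force has risen to +7.8 N, so the scoop is seated. Opening and retreating.

Call:
drive_tool:
  targets: [0,0,0,0,0,0,0.3,0,0,0,0,0,0,0.6,0,0,0,0,0,0,1,0,0,0,0,0,0,1,0,0,0,0,0,0,1,0,0,0,0,0,0,1]

```text
clock: 15.78
position: [0.5024, -0.0442, 0.0488]
ee_rot: [0.0, 0.043, 0.999, 0.0]
contact_force: [-0.1, 0.3, -0.2]
width: 0.0856
```

Call:
drive_tool:
  targets: [0,0,0,0,0,-10,1,0,0,0,0,0,-30,1,0,0,0,0,0,-40,1,0,0,0,0,0,-40,1,0,0,0,0,0,-40,1,0,0,0,0,0,-20,1,0,0,0,0,0,0,1,0,0,0,0,0,0,1]

```text
clock: 16.77
position: [0.5015, -0.0442, 0.2281]
ee_rot: [-0.0, 0.043, 0.999, 0.001]
contact_force: [-0.1, -0.0, 0.8]
width: 0.0856
```

```bash
python3 - <<'E'
from go import *
s,r=st()
w=get_image("wrist")[:,:,::-1];t=get_image("top")[:,:,::-1];cv2.imwrite("pics/top8.png",t)
a=[cv2.resize(t[170:350,100:240],(311,400)),cv2.copyMakeBorder(cv2.resize(w,(489,367)),0,33,0,0,0)]
cv2.imwrite("pics/c8.png",np.hstack(a))
E
```

```text
16.775 [ 0.5015 -0.0442  0.2281] x [-0.9963  0.0861  0.0008] y [0.0861 0.9963 0.001 ] z [-0.0007  0.0011 -1.    ] F [-0.1414 -0.03    0.8346] w 0.08560717215179485
```

View pics/c8.png

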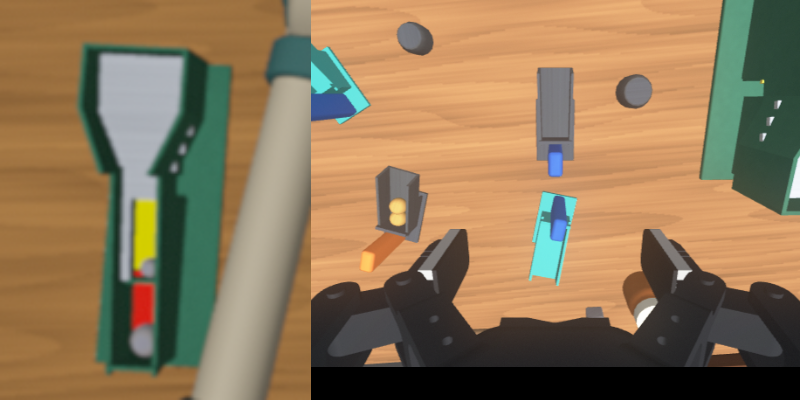

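The scoop stands upright and empty at (556,115), with the gripper clear of it. The balls are still in their slots at (148,268) and (143,340).

```bash
python3 -c "
from rig import *
print(sign_off())"
```

```text
the job is handed in; nothing more can be done
None
```

The balls are graded and the scoop is back on the bench; I handed the job in at about 17 s of the 67 s allowed. I gripped the blue-handled dark scoop, carried it level to the hopper and tipped it about 45° with its lip roughly 25 mm above the rim. I then set the scoop down upright near where it started.

- **Balls:** the last top picture shows the small ball in the yellow slot and the large one in the red slot against the end stop. They had not moved since the picture taken after the pour.
- **Scoop:** the last wrist picture shows it empty and upright.
- **Robot:** the gripper is open and about 18 cm above where it let go, touching nothing. The highest contact force in the readings I took was about 8 N, when setting the scoop down.
- **Disagreement:** the finger opening read 14 mm on the 16 mm handle, but the grip held and the scoop did not visibly slip. No check failed.

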